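End-of-shift check of the conveyor's emergency stop

TASK

Do the end-of-shift check of the conveyor's emergency stop on the grey control box. With the fingertips, press the red mushroom button straight in until it latches, take the fingers away so that it is seen to stay in by itself, and then push its wings round clockwise (seen from above) until the latch lets go and the button springs back out, and leave it out. Use a light hand: push it, do not grip or ram it, do not press the green start button, and do not lift or disturb the goods on the bench.

Things in the scene. Friction and masses are not known exactly. Their poses are not given: they have to be found in the camera images.
- station: Grey control box, 90 x 210 x 70 mm high, bolted to the bench; origin at the centre of its underside, z up, y along its long side. On its lid (70 mm up), in its frame: the red stop at (0, +52 mm) over a yellow disc; the green start button, 24 mm across in a black ring 40 mm across, 18 mm high, at (0, -38 mm); an amber lamp 10 mm high at (0, -82 mm).
- stop_head: Red mushroom head: dome 44 mm across, 22 mm high, with two opposite wings, 76 mm from tip to tip, each 12 mm wide, 16 mm high. Origin on the upright turning axis at the head's underside: 18 mm above the lid when out, 12 mm latched. x points along wing a, -x along wing b; at rest parallel to the box's x. Below it a green stem 20 mm thick and a black nut 32 mm across, 6 mm high.
- stop_top (a point): Middle of the top of the red dome: the point to press; 40 mm above the lid when out, about 34 mm when latched in.
- wing_a (a point): Middle of the end face of the wing on the +x side of the head, 38 mm from the axis and 8 mm above the head's underside. Clockwise seen from above = turned about -z.
- wing_b (a point): The same on the wing on the -x side of the head.
- stop_travel (a joint): How far the head is pressed in, in m: 0 = out, about 0.006 = latched in (press past 0.0075, then let go), 0.0095 = hard stop. Its spring pushes out with 3 N when out, 6 N at the stop; the latch adds up to 2 N while it clicks over. Pressed faster than about 10 mm/s it gives jolts of 15 N and more well before it latches.
- stop_turn (a joint): Clockwise turn of the head, in rad: 0 = at rest, at most 0.95. A spring turns it back when it is let go (0.03 N m at rest, 0.09 N m at the end). While the head is latched in, turning it past about 0.55 frees the latch and the head springs out; 0.7 is a sure release.
- start (a joint): Green start button on the same box, in m: 0 = out, 0.005 = pressed in. Not to be pressed.
- rabbit: White ceramic rabbit figurine, loose on the bench before the control box, 54 mm wide and about 100 mm tall over the ears; origin under its middle.
- movement: Gold-painted music box movement, loose on the bench before the control box, 46 x 56 x 24 mm; origin under its middle.
- globe_base: Clear plastic snow globe base, an open dish 92 mm across and 34 mm high, loose beside the control box; origin under its middle.
- snow_globe: Finished snow globe on a walnut foot, 92 mm across and 106 mm tall, loose; origin under its middle.
- screwdriver: Screwdriver lying loose on the bench, 170 mm long; origin under its middle.
Not all that is in view belongs to the job. Leave any turquoise look-alike of the station alone.

How it is judged:
On the way, in this order (a step that is already met when the one before it is completed fails the run):
1. the red button is latched in and stays in with the fingers off it (value of joint stop_travel above 0.004 m and contact force between the fingers and stop_head below 0.2 N), for 0.2 s.
2. the head is turned clockwise and has sprung out of its latch (value of joint stop_turn above 0.4 rad and value of joint stop_travel below 0.003 m).
At the end, for the whole second after the job is handed in: The red button is fully out again (within 2 mm) and its wings have turned back to rest (within 0.15 rad), the green start button is out, and the rabbit, the movement, the globe base, the snow globe and the screwdriver stand where they stood (within 15 mm) (value of joint stop_travel below 0.002 m and value of joint stop_turn below 0.15 rad and value of joint start below 0.001 m and distance of each of rabbit, movement, globe_base, snow_globe, screwdriver from where it was at the start of the episode below 0.015 m); the robot touches nothing.
It fails at once if the emergency stop is gripped or rammed: more than 30 N from the fingers (contact force between the fingers and stop_head above 30 N).
It fails at once if the green start button is pressed (value of joint start above 0.0025 m).
It fails at once if goods on the bench are lifted, pushed away or tipped (distance of any of rabbit, movement, globe_base, snow_globe, screwdriver from where it was at the start of the episode above 0.02 m or angle between any of rabbit, snow_globe's own z axis and vertical above 0.35 rad).
It also fails if it takes over 45 s, if anything falls off the work surface, if the arm or the gripper's body presses on something with over 40 N, if the wrist force passes 120 N, or if a joint passes its speed limit or range.

ROBOT

A 7-joint arm with a two-finger parallel gripper is mounted at the origin on the work surface. World frame = base frame: x ahead of the robot, y to its left, z up, the work surface at z = 0. Lengths are in m, angles in rad, forces in N, time in s.
With the tool pointing down it reaches from about 0.4 to 0.875 m from the base axis. Payload 19.3 kg.
Tool frame: the origin (TCP) lies between the finger pads; the fingertips stand 17 mm ahead of it and the grasp point (between the pads) lies 2 mm behind it (bot.finger_overhang is the distance from the TCP to the fingertips, in m); z points along the fingers, y is the line along which they close (so a half turn about z gives the same grasp; the last joint's range is limited). The gripper opens to 85 mm and grips with 20 to 120 N. Pads are 22 mm wide; open, the fingers measure 114 mm over their backs; the gripper's body (76 mm by 85 mm) begins 54 mm behind the grasp point. The pads swing forward as they close: fully open they stand 13 mm farther back than shut.
Start: joints at [-1.271, 0.521, -0.036, 1.599, 0.021, 1.021, -0.113], TCP at [0.226, 0.583, 0.248] pointing down, gripper open.
Joint ranges: [-2.91, 2.91], [-0.3, 2.13], [-1.5, 1.42], [0.17, 2.43], [-1.26, 4.41], [0.16, 1.93], [-2.52, 2.52]. Speed limits (rad/s): [1.89, 1.89, 2.39, 2.39, 3.01, 3.01, 3.01].

INTERFACE

Orientations are given as [roll, pitch, yaw] about the fixed x, y, z axes, in that order (R = Rz(yaw) Ry(pitch) Rx(roll)).
In Python, from workcell import observe, grab_frame, bot gives the robot as it stands.
- The arm moves only by the shell command python3 -m crank 'ROWS' [FORCE]. ROWS is a JSON object of lists of equal length, an entry for each row: "linear": the shift along the world's x, y, z each as a share of 0.25 m, from -1 to 1, a list of three; "delta_rot": the turn, a rotation vector about the world's x, y, z each as a share of 30 degrees, from -1 to 1, a list of three; "fingers": the opening, from -1 (shut) to 1 (fully open). In form: {"linear": [[dx, dy, dz], ...], "delta_rot": [[rx, ry, rz], ...], "fingers": [fingers, ...]}. A call has 1 to 5 rows; each row is the pose to reach, as a shift and turn from the pose commanded when the call began; what a row does not reach only later rows make up. A row lasts 1/10 s, in which the tool goes at most 50 mm and 8.59 degrees, less where a joint would pass 70% of its speed; a pose out of reach is approached as far as the arm can. A call with a number of a shift or a turn outside -1 to 1 is refused whole. A call with a gripper value outside its range is refused whole. The fingers move at their own pace and stop on an object; FORCE is the grip in N (left out, the last holds). Time passes only in rows, so rows that repeat a pose let the fingers close. It gives the time, the measured TCP pose, the force, the opening and the grip force at its end, in the units of the state.
- observe(): the state, without advancing time (a new reading comes with each control period).
- grab_frame(name): name is "scene" or "top"; returns a dict with "image" (384x512x3 uint8, red, green, blue), "mtx" (3x3 intrinsics, pixels), "xyz" and "orientation" of the camera in the world. Camera axes: x right, y down, z forward; pixel columns grow to the right and rows downward; lengths in m; the calibration is good to about 2 mm. A picture is of the moment at which its call begins. There is no depth.
- bot.job_done(): hands the job in; it is judged then, once.
The state is a dict: "clock": time; "qpos": joint angles; "qd": joint speeds; "joint_efforts": joint torques, N m; "position": TCP position; "tool_rot": TCP orientation; "force": force on the tool from outside, world axes, zero at the start; "moment": the same for the moment, N m; "grip_width": finger opening in m; "finger_force": force on a finger pad.
Only numpy, scipy, OpenCV 4.12 (cv2) and the standard library are available. Lean on these libraries where they do the work, as an engineer would, in place of code of your own. Each camera call takes 0.05 s, during which the arm holds its last target. There are 200 camera calls.

## Working session

There is one attempt and no reset: what is moved stays moved. The work goes in short steps, Python scripts to look and compute and a shell command to move; the robot and the scene stay as the last step left them, time stands still between calls to the robot, and variables do not carry over. Pictures are saved under pics/ and viewed, at most 10 in all, crops included, and the job is handed in when it is done.

```bash
mkdir -p pics
python3 - <<'E'
from workcell import observe, grab_frame, bot
import cv2,numpy as np
for n in("scene","top"):
    f=grab_frame(n); cv2.imwrite(f"pics/{n}0.png",f["image"][:,:,::-1]); print(n,np.array(f["mtx"]).tolist(),f["xyz"],f["orientation"])
    np.savez(f"pics/{n}0.npz",**f)
s=observe(); print(s)
E
```

```text
scene [[430.49918110895305, 0.0, 251.2150842052672], [0.0, 430.49918110895305, 189.91218911955409], [0.0, 0.0, 1.0]] [ 1.29795793 -0.47955495  0.89694779] [-2.27975849  0.01408896  1.090536  ]
top [[351.6483093943609, 0.0, 254.06682640780002], [0.0, 351.6483093943609, 192.55728846781295], [0.0, 0.0, 1.0]] [ 0.38449393 -0.07084094  1.01249386] [-3.03715893e+00  2.41280029e-03 -1.56718078e+00]
{'clock': 0.1, 'qpos': array([-1.27120583,  0.52193653, -0.03629182,  1.59994268,  0.02118684,
        1.02110321, -0.11282554]), 'qd': array([ 0.00039463, -0.00096855, -0.00049636, -0.00241566,  0.00131104,
        0.00034059, -0.00042274]), 'joint_efforts': array([ 4.29566295e-03, -9.28487921e+01,  1.98442921e+00, -3.70533836e+01,
        1.81651331e-02,  5.40712557e-03,  2.59801533e-05]), 'position': array([0.22583197, 0.58247118, 0.24779779]), 'tool_rot': array([-3.14059028e+00,  7.68827415e-05,  2.77172777e+00]), 'force': array([-0.10978088, -0.35685835,  1.1145174 ]), 'moment': array([-0.02542604,  0.03907156, -0.01692598]), 'finger_force': 0.0, 'grip_width': 0.08530489589687365}
```

View pics/scene0.png

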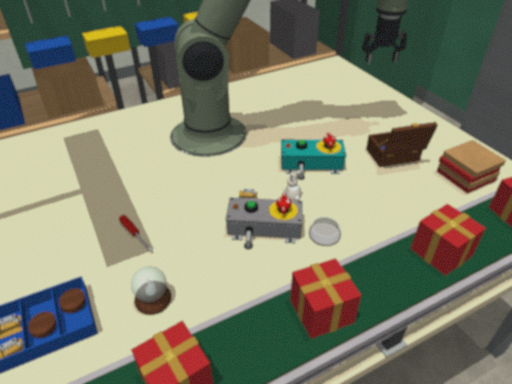

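View pics/top0.png

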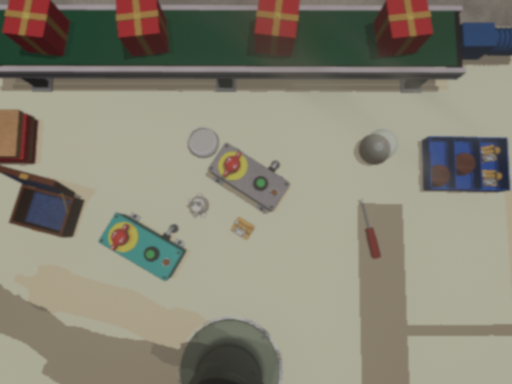

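The scene view shows the grey station with the stop at about (284,207), and the turquoise look-alike behind it. In the top view the stop is at (231,165), the green button at (261,183) and the lamp at (275,192). The rabbit (198,206) and the movement (243,229) are on the robot's side of the box, and the dish is at (203,142).

```bash
cat > h.py <<'E'
import numpy as np,cv2
from scipy.spatial.transform import Rotation as R
def ray(f,u,v):
    d=R.from_euler('xyz',f["orientation"]).as_matrix()@np.linalg.inv(f["mtx"])@[u,v,1]
    return f["xyz"],d
def onz(f,u,v,z):
    o,d=ray(f,u,v); return o+d*(z-o[2])/d[2]
def pix(f,p):
    q=f["mtx"]@R.from_euler('xyz',f["orientation"]).as_matrix().T@(np.array(p)-f["xyz"]); return q[:2]/q[2]
def mask(im,kind,box):
    h=cv2.cvtColor(im,cv2.COLOR_RGB2HSV); H,S,V=h[...,0],h[...,1],h[...,2]
    m={"red":((H<8)|(H>172))&(S>150)&(V>80),"yellow":(H>20)&(H<35)&(S>150)&(V>100),"green":(H>45)&(H<80)&(S>120)}[kind]
    o=np.zeros(m.shape,np.uint8); x0,y0,x1,y1=box; o[y0:y1,x0:x1]=m[y0:y1,x0:x1]; return o
E
python3 - <<'E'
from h import *
F={n:dict(np.load(f"pics/{n}0.npz")) for n in("scene","top")}
B={"top":(205,140,295,215),"scene":(222,185,308,245)}
for n in F:
    f=F[n]
    for k,z in(("red",.1),("yellow",.07),("green",.086)):
        m=mask(f["image"],k,B[n]); 
        if k=="yellow": m|=mask(f["image"],"red",B[n])
        pts=np.argwhere(m)[:,::-1]; c=pts.mean(0)
        if k=="yellow": c=np.array(cv2.minAreaRect(pts.astype(np.float32))[0])
        print(n,k,len(pts),c.round(1),onz(f,*c,z).round(4))
    if n=="top":
        pts=np.argwhere(mask(f["image"],"red",B[n]))[:,::-1]; w=np.array([onz(f,*p,.1)[:2] for p in pts]); e,V=np.linalg.eigh(np.cov(w.T)); print("wing dir",V[:,1],np.sqrt(e))
f=F["top"]; print("lamp",onz(f,275,192,.08))
for nme,u,v,z in(("rabbit",198,206,.05),("movement",243,229,.02),("dish",203,142,.03),("boxcorner?",219,147,.07),("c",289,183,.07),("c",209,178,.07),("c",269,212,.07)): print(nme,onz(f,u,v,z).round(3))
c=cv2.resize(f["image"][120:240,180:300],None,fx=5,fy=5,interpolation=cv2.INTER_CUBIC); d=cv2.resize(F["scene"]["image"][170:250,215:345],None,fx=5,fy=5,interpolation=cv2.INTER_CUBIC)
cv2.imwrite("pics/crop1.png",c[:,:,::-1])
E
```

```text
scene red 120 [283.  204.1] [ 0.5629 -0.0114  0.1   ]
scene yellow 382 [268.3 206.7] [ 0.525  -0.0356  0.07  ]
scene green 53 [250.8 204.9] [ 0.5102 -0.0835  0.086 ]
top red 28 [232.1 162.2] [ 0.5604 -0.0103  0.1   ]
top yellow 28 [231.5 162.5] [ 0.5653 -0.0065  0.07  ]
top green 0 [nan nan] [nan nan nan]
wing dir [-0.80340519  0.5954327 ] [0.00272138 0.00801401]
lamp [ 0.48390659 -0.12404773  0.08      ]
rabbit [0.448 0.085 0.05 ]
movement [ 0.386 -0.037  0.02 ]
dish [0.632 0.078 0.03 ]
boxcorner? [0.608 0.028 0.07 ]
c [ 0.51  -0.163  0.07 ]
c [0.522 0.054 0.07 ]
c [ 0.431 -0.108  0.07 ]<stdin>:9: RuntimeWarning: Mean of empty slice.
  ret = um.true_divide(
```

View pics/crop1.png

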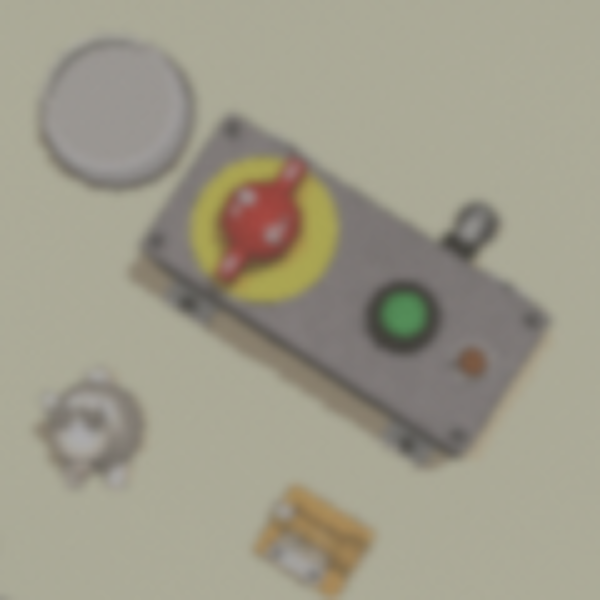

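Run:
```python
from h import *
f=dict(np.load("pics/top0.npz"));s=dict(np.load("pics/scene0.npz"))
g=lambda u,v,z:onz(f,180+(u+.5)/5-.5,120+(v+.5)/5-.5,z)
yd=g(265,229,.071);gr=g(404,314,.087);tips=[g(295,168,.1),g(224,278,.1)];hd=(tips[0]+tips[1])/2
cs=[g(*c,.07) for c in((232,115),(550,318),(462,457),(145,243))]
for n,p in(("disc",yd),("green",gr),("tips",tips[0]),("",tips[1]),("hd",hd),("cen",sum(cs)/4)): print(n,p.round(4))
print("lid sides",[np.linalg.norm(cs[i]-cs[i-1]).round(3) for i in range(4)])
for a,b in((yd,gr),(cs[3],cs[2]),(cs[0],cs[1])):
    d=a-b;print("yaw",np.arctan2(-d[0],d[1]))
t=tips[0]-tips[1];print("wing yaw",np.arctan2(t[1],t[0]),np.linalg.norm(t))
# stop axis: ray-intersection from red blobs, both cams
print("scene yellow/green direct check: proj green",pix(s,gr),"disc",pix(s,yd))
m=mask(s["image"],"yellow",(268,185,308,245));p=np.argwhere(m)[:,::-1];print("scene yellow bbox",p.min(0),p.max(0))
print("rabbit",g(95,430,.05),"dish",g(117,113,.034))
```

```text
disc [ 0.5571 -0.0097  0.071 ]
green [ 0.5087 -0.085   0.087 ]
tips [ 0.5845 -0.0271  0.1   ]
 [0.5256 0.0097 0.1   ]
hd [ 0.5551 -0.0087  0.1   ]
cen [ 0.5281 -0.054   0.07  ]
lid sides [np.float64(0.085), np.float64(0.206), np.float64(0.089), np.float64(0.207)]
yaw -0.5716531511375095
yaw -0.5919897435477595
yaw -0.571722936470737
wing yaw -0.5586442805754606 0.06937698709509396
scene yellow/green direct check: proj green [250.02653589 204.45833627] disc [282.07837456 210.33752163]
scene yellow bbox [270 203] [296 219]
rabbit [0.44889238 0.08383243 0.05      ] dish [0.63043089 0.07751671 0.034     ]
```

Located: stop axis about (0.556, -0.010), box yaw about -0.575. Closing the fingers and moving over there.

```bash
python3 -c "from workcell import bot;print(bot.finger_overhang)"; python3 -m crank '{"linear":[[0.48,-0.88,0],[0.48,-0.88,0],[0.48,-0.88,0],[0.48,-0.88,0],[0.48,-0.88,0]],"delta_rot":[[0,0,-0.39],[0,0,-0.39],[0,0,-0.39],[0,0,-0.39],[0,0,-0.39]],"fingers":[-1,-1,-1,-1,-1]}' 20; python3 -m crank '{"linear":[[0.48,-0.88,0],[0.48,-0.88,0],[0.48,-0.88,0],[0.48,-0.88,0],[0.48,-0.88,0]],"delta_rot":[[0,0,0],[0,0,0],[0,0,0],[0,0,0],[0,0,0]],"fingers":[-1,-1,-1,-1,-1]}'
```

```text
0.017
clock: 0.6
position: [0.3461, 0.3613, 0.2482]
tool_rot: [-3.141, 0.0, 2.568]
force: [1.0, -0.9, 0.9]
grip_width: 0.0124
finger_force: 0.0
clock: 1.1
position: [0.4658, 0.1418, 0.2483]
tool_rot: [3.142, -0.0, 2.568]
force: [0.8, 0.2, 0.2]
grip_width: -0.0
finger_force: 0.0
```

```bash
python3 -m crank '{"linear":[[0.362,-0.607,0],[0.362,-0.607,0],[0.362,-0.607,0],[0.362,-0.607,0],[0.362,-0.607,0]],"delta_rot":[[0,0,0],[0,0,0],[0,0,0],[0,0,0],[0,0,0]],"fingers":[-1,-1,-1,-1,-1]}';  python3 -m crank '{"linear":[[0,0,-0.1],[0,0,-0.2],[0,0,-0.3],[0,0,-0.4],[0,0,-0.4]],"delta_rot":[[0,0,0],[0,0,0],[0,0,0],[0,0,0],[0,0,0]],"fingers":[-1,-1,-1,-1,-1]}'
python3 - <<'E'
from h import *
from workcell import *
print(observe()["position"],observe()["force"])
a,b=grab_frame("top"),grab_frame("scene")
np.savez("pics/scene1.npz",**b)
im=np.hstack([cv2.resize(a["image"][125:215,190:280],(400,400)),cv2.resize(b["image"][145:245,235:335],(400,400))])
cv2.imwrite("pics/c2.png",im[:,:,::-1])
E
```

```text
clock: 1.6
position: [0.5568, -0.012, 0.2479]
tool_rot: [-3.14, 0.001, 2.562]
force: [-0.4, -0.7, -0.1]
grip_width: -0.0003
finger_force: 0.0
clock: 2.1
position: [0.554, -0.0074, 0.1457]
tool_rot: [-3.139, -0.004, 2.568]
force: [-0.2, 0.2, 0.9]
grip_width: -0.0004
finger_force: 0.0
[ 0.55402709 -0.00738728  0.14566313] [-0.16779523  0.1796037   0.86956765]
```

View pics/c2.png

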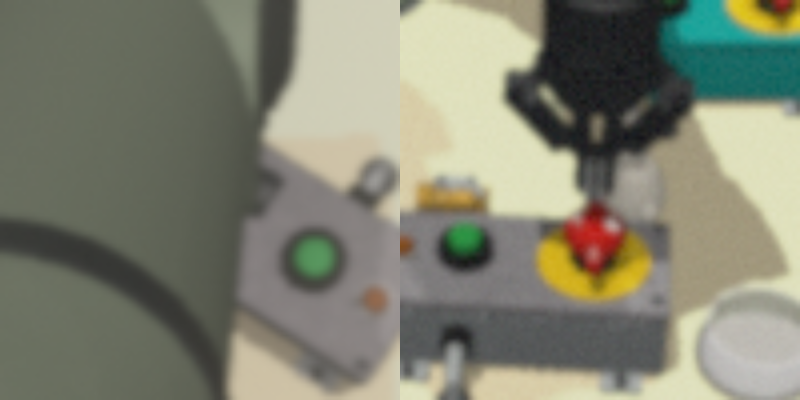

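The fingertips are right over the dome in the scene view (right half, around (595,190), dome at (595,225)). Lowering slowly.

```bash
python3 -m crank '{"linear":[[0,0,-0.02],[0,0,-0.04],[0,0,-0.05],[0,0,-0.055],[0,0,-0.055]],"delta_rot":[[0,0,0],[0,0,0],[0,0,0],[0,0,0],[0,0,0]],"fingers":[-1,-1,-1,-1,-1]}'; for i in 1; do python3 -m crank '{"linear":[[0,0,-0.003],[0,0,-0.006],[0,0,-0.009],[0,0,-0.012],[0,0,-0.015]],"delta_rot":[[0,0,0],[0,0,0],[0,0,0],[0,0,0],[0,0,0]],"fingers":[-1,-1,-1,-1,-1]}'; done
```

```text
clock: 2.7
position: [0.5558, -0.008, 0.1345]
tool_rot: [-3.142, -0.0, 2.568]
force: [0.3, -0.7, -0.7]
grip_width: 0.0001
finger_force: 0.0
clock: 3.2
position: [0.5559, -0.008, 0.1308]
tool_rot: [-3.142, 0.0, 2.568]
force: [0.4, -0.2, -0.5]
grip_width: 0.0003
finger_force: 0.0
```

```bash
python3 -m crank '{"linear":[[0,0,-0.003],[0,0,-0.006],[0,0,-0.009],[0,0,-0.012],[0,0,-0.015]],"delta_rot":[[0,0,0],[0,0,0],[0,0,0],[0,0,0],[0,0,0]],"fingers":[-1,-1,-1,-1,-1]}'
```

```text
clock: 3.7
position: [0.5558, -0.008, 0.127]
tool_rot: [3.142, 0.0, 2.568]
force: [0.7, 0.2, 2.5]
grip_width: 0.0
finger_force: 1.1
```

```bash
for i in 1; do python3 -m crank '{"linear":[[0,0,-0.003],[0,0,-0.006],[0,0,-0.009],[0,0,-0.012],[0,0,-0.015]],"delta_rot":[[0,0,0],[0,0,0],[0,0,0],[0,0,0],[0,0,0]],"fingers":[-1,-1,-1,-1,-1]}'; python3 -m crank '{"linear":[[0,0,-0.002],[0,0,-0.005],[0,0,-0.008],[0,0,-0.011],[0,0,-0.013]],"delta_rot":[[0,0,0],[0,0,0],[0,0,0],[0,0,0],[0,0,0]],"fingers":[-1,-1,-1,-1,-1]}'; done
```

```text
clock: 4.2
position: [0.556, -0.0079, 0.1237]
tool_rot: [3.141, 0.0, 2.568]
force: [-1.7, -0.3, 3.7]
grip_width: 0.0
finger_force: 1.4
clock: 4.7
position: [0.5559, -0.008, 0.12]
tool_rot: [3.142, 0.0, 2.567]
force: [-0.9, -0.2, 4.0]
grip_width: 0.0003
finger_force: 2.1
```

```bash
python3 -m crank '{"linear":[[0,0,-0.002],[0,0,-0.004],[0,0,-0.006],[0,0,-0.007],[0,0,-0.007]],"delta_rot":[[0,0,0],[0,0,0],[0,0,0],[0,0,0],[0,0,0]],"fingers":[-1,-1,-1,-1,-1]}'
```

```text
clock: 5.2
position: [0.5559, -0.008, 0.1183]
tool_rot: [3.142, 0.0, 2.568]
force: [-0.2, -0.5, 5.3]
grip_width: 0.0004
finger_force: 2.3
```

```bash
python3 -m crank '{"linear":[[0,0,0.003],[0,0,0.006],[0,0,0.01],[0,0,0.014],[0,0,0.018]],"delta_rot":[[0,0,0],[0,0,0],[0,0,0],[0,0,0],[0,0,0]],"fingers":[-1,-1,-1,-1,-1]}'; python3 -m crank '{"linear":[[0,0,0.03],[0,0,0.08],[0,0,0.12],[0,0,0.12],[0,0,0.12]],"delta_rot":[[0,0,0],[0,0,0],[0,0,0],[0,0,0],[0,0,0]],"fingers":[-1,-1,-1,-1,-1]}'
python3 - <<'E'
from h import *
from workcell import *
print(observe()["position"],observe()["force"])
b=grab_frame("scene");a=np.load("pics/scene1.npz")
for f in(a,b):
    p=np.argwhere(mask(f["image"],"red",(268,185,308,245)))[:,::-1];print(p.mean(0),p.min(0),p.max(0),len(p))
im=np.hstack([cv2.resize(f["image"][175:235,255:315],(400,400),interpolation=2) for f in(a,b)])
cv2.imwrite("pics/c3.png",im[:,:,::-1])
E
```

```text
clock: 5.7
position: [0.5557, -0.008, 0.1227]
tool_rot: [-3.141, -0.0, 2.568]
force: [-0.6, -0.3, -0.1]
grip_width: 0.0003
finger_force: 0.0
clock: 6.2
position: [0.556, -0.0079, 0.1532]
tool_rot: [3.141, 0.001, 2.568]
force: [0.1, 0.1, -0.9]
grip_width: -0.0001
finger_force: 0.0
[ 0.55596655 -0.00787291  0.15317559] [ 0.14534164  0.08085736 -0.91349453]
[282.7008547  204.27350427] [276 196] [290 212] 117
[282.97272727 205.69090909] [277 198] [290 214] 110
```

View pics/c3.png

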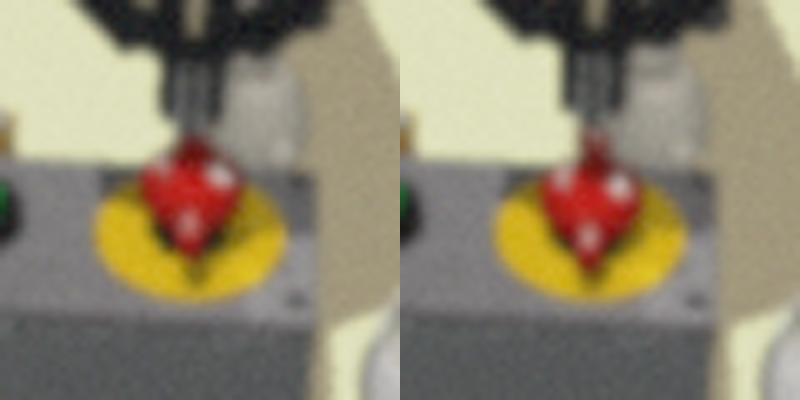

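The right half shows the head about 2 px (about 6 mm) lower than in the left half, with the fingers clear of it, so it is latched. Next I go to the +y side of wing a.

```bash
python3 -m crank '{"linear":[[0.09,0.011,0],[0.185,0.022,0],[0.185,0.022,-0.07],[0.185,0.022,-0.14],[0.185,0.022,-0.2]],"delta_rot":[[0,0,0],[0,0,0],[0,0,0],[0,0,0],[0,0,0]],"fingers":[-1,-1,-1,-1,-1]}'; python3 -m crank '{"linear":[[0,0,0],[0,0,0]],"delta_rot":[[0,0,0],[0,0,0]],"fingers":[-1,-1]}'
python3 - <<'E'
from h import *
from workcell import *
b=grab_frame("scene")
print(observe()["position"],observe()["force"])
cv2.imwrite("pics/c4.png",cv2.resize(b["image"][165:235,250:330],(640,560),interpolation=2)[:,:,::-1])
E
```

```text
clock: 6.75
position: [0.6017, -0.0025, 0.1014]
tool_rot: [-3.141, -0.001, 2.568]
force: [-0.1, 1.1, 0.5]
grip_width: 0.0002
finger_force: 0.0
clock: 6.95
position: [0.602, -0.0026, 0.1028]
tool_rot: [-3.141, -0.0, 2.567]
force: [-0.7, 0.3, -0.6]
grip_width: -0.0002
finger_force: 0.0
[ 0.60232794 -0.00254129  0.10330379] [-0.49300812 -0.00632637 -0.33233803]
```

View pics/c4.png

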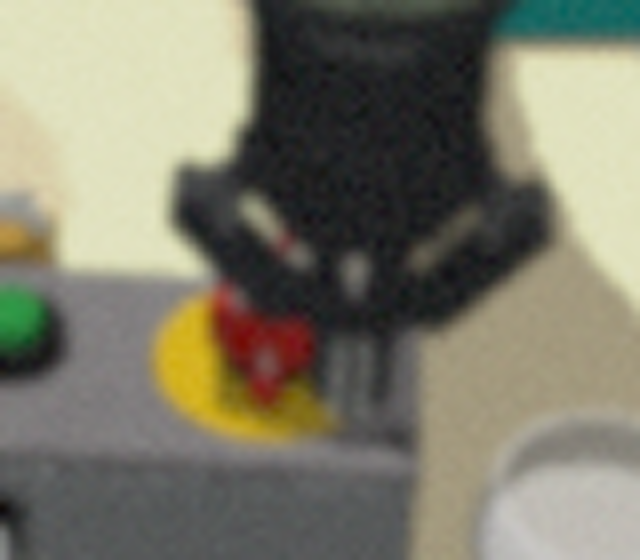

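The finger tips (350,400) stand about 14 mm to the +y side of wing a's end (265,385), clear of the dome. Pushing along the box's -y.

```bash
python3 -m crank '{"linear":[[-0.005,-0.008,0.012],[-0.011,-0.017,0.012],[-0.016,-0.025,0.012],[-0.022,-0.034,0.012],[-0.026,-0.040,0.012]],"delta_rot":[[0,0,0],[0,0,0],[0,0,0],[0,0,0],[0,0,0]],"fingers":[-1,-1,-1,-1,-1]}'; python3 -m crank '{"linear":[[-0.003,-0.005,0],[-0.0065,-0.010,0],[-0.01,-0.015,0],[-0.013,-0.02,0],[-0.0163,-0.025,0]],"delta_rot":[[0,0,0],[0,0,0],[0,0,0],[0,0,0],[0,0,0]],"fingers":[-1,-1,-1,-1,-1]}'
```

```text
clock: 7.5
position: [0.5958, -0.0126, 0.1061]
tool_rot: [3.141, 0.001, 2.567]
force: [1.9, 1.1, -0.3]
grip_width: 0.0001
finger_force: 1.1
clock: 8.0
position: [0.5915, -0.0188, 0.1058]
tool_rot: [3.142, 0.0, 2.568]
force: [1.9, 0.4, 1.6]
grip_width: 0.0002
finger_force: 1.4
```

```bash
for i in 1; do python3 -m crank '{"linear":[[-0.003,-0.005,0],[-0.0065,-0.010,0],[-0.01,-0.015,0],[-0.013,-0.02,0],[-0.0163,-0.025,0]],"delta_rot":[[0,0,0],[0,0,0],[0,0,0],[0,0,0],[0,0,0]],"fingers":[-1,-1,-1,-1,-1]}';  python3 -m crank '{"linear":[[-0.003,-0.005,0],[-0.0065,-0.010,0],[-0.01,-0.015,0],[-0.013,-0.02,0],[-0.013,-0.02,0]],"delta_rot":[[0,0,0],[0,0,0],[0,0,0],[0,0,0],[0,0,0]],"fingers":[-1,-1,-1,-1,-1]}'; done
python3 - <<'E'
from h import *
from workcell import *
b=grab_frame("scene")
print(observe()["position"],observe()["force"],observe()["finger_force"])
cv2.imwrite("pics/c5.png",cv2.resize(b["image"][165:235,250:330],(640,560),interpolation=2)[:,:,::-1])
E
```

```text
clock: 8.5
position: [0.5872, -0.0248, 0.1057]
tool_rot: [3.142, -0.0, 2.568]
force: [1.3, 2.9, 1.5]
grip_width: 0.0002
finger_force: 1.3
clock: 9.0
position: [0.5842, -0.0304, 0.1059]
tool_rot: [-3.141, 0.0, 2.567]
force: [2.2, 0.6, 1.8]
grip_width: 0.0002
finger_force: 1.2
[ 0.58428658 -0.03029003  0.1058504 ] [2.33959858 0.05048622 2.06542432] 1.1675822082906961
```

View pics/c5.png

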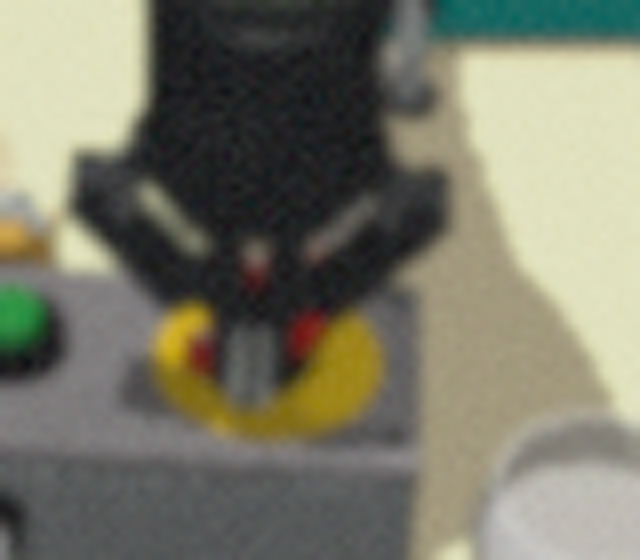

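The fingers (250,370) hide wing a, which has been turned; red shows on both sides. Pushing slightly further for a sure release, then reading force.

```bash
python3 -m crank '{"linear":[[-0.003,-0.004,0],[-0.005,-0.008,0],[-0.0065,-0.01,0],[-0.0065,-0.01,0]],"delta_rot":[[0,0,0],[0,0,0],[0,0,0],[0,0,0]],"fingers":[-1,-1,-1,-1]}'; python3 -m crank '{"linear":[[0.0065,0.01,0],[0.0130,0.02,0],[0.0195,0.03,0],[0.026,0.04,0],[0.0325,0.05,0]],"delta_rot":[[0,0,0],[0,0,0],[0,0,0],[0,0,0],[0,0,0]],"fingers":[-1,-1,-1,-1,-1]}'; python3 -m crank '{"linear":[[0.0065,0.01,0],[0.0130,0.02,0],[0.0195,0.03,0],[0.026,0.04,0],[0.045,0.07,0]],"delta_rot":[[0,0,0],[0,0,0],[0,0,0],[0,0,0],[0,0,0]],"fingers":[-1,-1,-1,-1,-1]}'; python3 -m crank '{"linear":[[0.01,0.015,0],[0.01,0.015,0.1],[0.01,0.015,0.3],[0.01,0.015,0.45],[0.01,0.015,0.45]],"delta_rot":[[0,0,0],[0,0,0],[0,0,0],[0,0,0],[0,0,0]],"fingers":[-1,-1,-1,-1,-1]}'
python3 - <<'E'
from h import *
from workcell import *
b=grab_frame("scene");a=np.load("pics/scene1.npz")
for f in(a,b):
    p=np.argwhere(mask(f["image"],"red",(268,185,308,245)))[:,::-1];print(p.mean(0),p.min(0),p.max(0),len(p))
im=np.hstack([cv2.resize(f["image"][175:235,255:315],(400,400),interpolation=2) for f in(a,b)])
cv2.imwrite("pics/c6.png",im[:,:,::-1])
E
```

```text
clock: 9.45
position: [0.5824, -0.0324, 0.1057]
tool_rot: [-3.141, -0.0, 2.567]
force: [2.2, 1.8, 0.5]
grip_width: 0.0001
finger_force: 1.0
clock: 9.95
position: [0.5909, -0.0196, 0.1058]
tool_rot: [3.142, -0.0, 2.568]
force: [2.2, -0.3, 0.6]
grip_width: -0.0001
finger_force: 1.0
clock: 10.45
position: [0.6016, -0.0028, 0.1057]
tool_rot: [-3.141, -0.001, 2.567]
force: [0.5, -0.8, -0.0]
grip_width: 0.0001
finger_force: 0.0
clock: 10.95
position: [0.6066, 0.0015, 0.2233]
tool_rot: [3.137, 0.005, 2.567]
force: [0.3, -0.0, 0.1]
grip_width: -0.0001
finger_force: 0.0
[282.7008547  204.27350427] [276 196] [290 212] 117
[282.84482759 204.18965517] [277 196] [289 212] 116
```

View pics/c6.png

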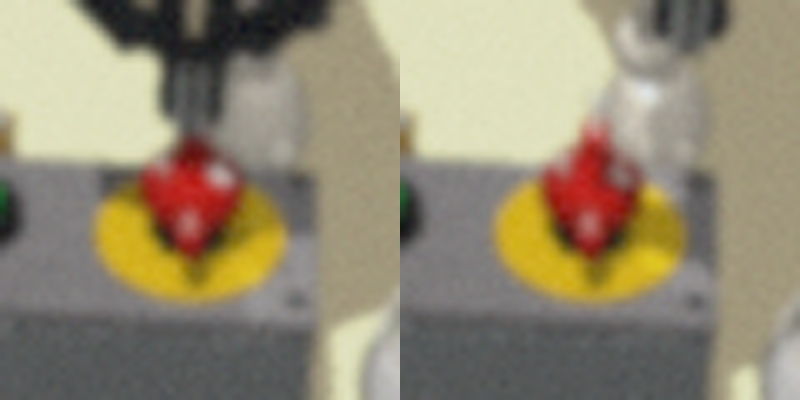

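The head is back at its original height (red centroid 204.2, the same as before) with its wings at rest. It was released during the turn, and the robot is clear of everything.

```bash
python3 -m crank '{"linear":[[0,0,0],[0,0,0],[0,0,0]],"delta_rot":[[0,0,0],[0,0,0],[0,0,0]],"fingers":[-1,-1,-1]}'; python3 -c "from workcell import bot;print(bot.job_done())"
```

```text
clock: 11.3
position: [0.604, 0.0013, 0.2173]
tool_rot: [-3.14, -0.001, 2.568]
force: [-0.0, 0.5, -0.5]
grip_width: -0.0003
finger_force: 0.0
the job is handed in; nothing more can be done
None
```

I pressed the emergency stop until it latched, saw it stay in with the fingers off, turned it clockwise until it released, left it out with its wings at rest, and handed the job in at 11.3 s; no verdict came back.

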